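# Turn the leaf of the praline album

### The job

The album on the chocolate counter has one stiff-hinged leaf standing half open on its left side (as the robot sees it): push it up with the fingertips, over the spine, and press it down until it lies flat on the right side, cream page up. Only push it, never pinch it between the fingers, do not fling it, leave the things standing around the album where they are, and finish clear of everything.

Things in the scene. Friction and masses are not known exactly. Their poses are not given: they have to be found in the camera images.
- leaf (a joint): angle of the album's leaf about its spine, rad: 0 = flat on the album's left side (+y of the album), pi/2 = upright, pi = flat on its right side (-y of the album), which is the stop. The hinge is stiff (about 0.12 N m friction): the leaf stays at any angle where it is left; about 1 to 3 N at its free edge turns it.
- album: the open album: dark board 145 (x, along the spine) x 275 (y) x 11 mm thick, fixed to the counter. Origin at the centre of its underside on the counter; its x axis runs along the spine, y to the side where the leaf starts, z up.
- spine (a point): middle of the spine, on the hinge axis, 15 mm above the counter. The axis runs along the album's x. Site turns with the leaf: its x is along the spine, its y points from the spine to the free edge, its z is the normal of the brown page (up when the leaf is at 0). Spine tube 10 mm thick; brass bearing posts at both ends reach 22 mm above the counter.
- leaf_edge (a point): middle of the leaf's free edge, 120 mm from the hinge axis, half-way through its 6 mm thickness; axes as spine. The edge is straight and 130 mm long, parallel to the spine. The leaf is a board 130 mm (along the spine) x 105 mm x 6 mm, about 70 g, its near side 15 mm from the hinge axis: a brown face on its +z (up at the start), a cream face on its -z (underneath at the start).
- gift_box: bystander: loose red gift box with gold ribbon, 70 x 70 x 40 mm high; origin at the centre of its underside.
- jar: bystander: loose amber jar with gold cap, 64 mm diameter, 85 mm high; origin at the centre of its underside.
- cup: bystander: loose white cup, 66 mm across the rim, 60 mm high; origin at the centre of its underside.

How it is judged:
By the outcome, as a careful person would: the job done as asked, in the order asked, and still so for the second after the job is handed in, with the robot touching nothing.
It also fails if it takes over 48 s, if anything falls off the work surface, if the arm or the gripper's body presses on something with over 40 N, if the wrist force passes 120 N, or if a joint passes its speed limit or range.

### The arm

A 7-joint arm with a two-finger parallel gripper is mounted at the origin on the work surface. World frame = base frame: x ahead of the robot, y to its left, z up, the work surface at z = 0. Lengths are in mm, angles in rad, forces in N, time in s.
With the tool pointing down it reaches from about 400 to 875 mm from the base axis. Payload 4.4 kg.
Tool frame: the origin (TCP) lies at the very end of the fingers, on their centre line; the grasp point (between the pads) lies 19 mm behind it (ctrl.grasp_offset is the distance from the TCP to the grasp point, in mm); z points along the fingers, y is the line along which they close (so a half turn about z gives the same grasp; the last joint's range is limited). The gripper opens to 85 mm and grips with 20 to 120 N. Pads are 22 mm wide; open, the fingers measure 114 mm over their backs; the gripper's body (76 mm by 85 mm) begins 54 mm behind the grasp point. The pads swing forward as they close: fully open they stand 13 mm farther back than shut.
Start: joints at [1.226, 0.628, 0.038, 1.517, -0.027, 0.996, -0.02], TCP at [178.909, -624.907, 231.313] pointing down, gripper open.
Joint ranges: [-3.06, 3.06], [-0.37, 2.12], [-1.25, 1.32], [0.18, 2.47], [-1.1, 4.24], [0.23, 1.98], [-2.94, 2.94]. Speed limits (rad/s): [2.57, 2.57, 3.14, 3.14, 3.14, 3.14, 3.14].

### API

Orientations are given as [roll, pitch, yaw] about the fixed x, y, z axes, in that order (R = Rz(yaw) Ry(pitch) Rx(roll)).
In Python, from cell import status, cams, ctrl gives the robot as it stands.
- The arm moves only by the tool move_arm, never from a script. Its argument "plan" is a list of rows, each a list of 3 entries, a list of its own where there are three numbers: the shift along the world's x, y, z in mm, then the turn, a rotation vector about the world's x, y, z in degrees, then the opening, from 0 (shut) to 1 (fully open). In form: [[[x, y, z], [wx, wy, wz], gripper], ...]. A call has 1 to 10 rows; each row shifts and turns the commanded pose from where the row before left it; what a row does not reach is not made up. A row lasts 1/8 s, in which the tool goes at most 62.5 mm and 10.7 degrees, less where a joint would pass 70% of its speed; a pose out of reach is approached as far as the arm can. A call with a gripper value outside its range is refused whole. The fingers move at their own pace and stop on an object; the grip force is fixed at half the most. Time passes only in rows, so rows that do not move let the fingers close. It gives the time, the measured TCP pose, the force, the opening and the grip force at its end, in the units of the state.
- status.read_state(): the state, without advancing time (a new reading comes with each control period).
- cams.get_image(name): name is "side" or "top" or "wrist"; returns the picture (400x640x3 uint8, blue, green, red); there is no depth.
- cams.camera_params(name): a dict with "K" (3x3 intrinsics, pixels), "k1" (the pictures are not rectified: a ray, as slopes to the right and down, at radius r is drawn at 1 + k1 r^2 times it, then the intrinsics apply), "pose" (4x4, takes a point from camera to world coordinates); the wrist camera has in their place "tool_from_camera" (4x4, takes a point from camera to tool coordinates, whose origin is the TCP and whose axes are the flange's). Camera axes: x right, y down, z forward; pixel columns grow to the right and rows downward; lengths in mm; the calibration is good to about 2 mm. A picture is of the moment at which its call begins: read the wrist's pose just before it. camera_params takes no time and is no camera call.
- ctrl.finish_job(): hands the job in; it is judged then, once.
The state is a dict: "clock": time; "qpos": joint angles; "qd": joint speeds; "tau": joint torques, N m; "eef_pos": TCP position; "tool_rot": TCP orientation; "force": force on the tool from outside, world axes, zero at the start; "torque": the same for the moment, N m; "width": finger opening in mm; "gripper_force": force on a finger pad.
Only numpy, scipy, OpenCV 4.12 (cv2) and the standard library are available. Lean on these libraries where they do the work, as an engineer would, in place of code of your own. Each camera call takes 0.05 s, during which the arm holds its last target. There are 200 camera calls.

## Working session

There is one attempt and no reset: what is moved stays moved. The work goes in short steps, Python scripts to look and compute and a tool call to move; the robot and the scene stay as the last step left them, time stands still between calls to the robot, and variables do not carry over. Pictures are saved under pics/ and viewed, at most 10 in all, crops included, and the job is handed in when it is done.

Besides the shell and the picture viewer there is one more tool, called after "Request:" by a JSON object that holds its "method" and its "body". move_arm: Moves the arm, as the interface text tells. Its arguments: {"type":"object","properties":{"plan":{"type":"array","items":{"type":"array"}}},"required":["plan"]}

```bash
ls; mkdir -p pics; cat > h.py <<'E'
import numpy as np, cv2
from cell import status, cams, ctrl
def P(n):
    p=cams.camera_params(n); return np.array(p["K"],float),float(p["k1"]),np.array(p["pose"],float)
def proj(n,X):
    K,k,T=P(n); X=np.atleast_2d(X); c=(X-T[:3,3])@T[:3,:3]; s=c[:,:2]/c[:,2:]
    s=s*(1+k*(s**2).sum(1,keepdims=True)); return s@K[:2,:2].T+K[:2,2]
def ray(n,uv):
    K,k,T=P(n); d=(np.array(uv,float)-K[:2,2])@np.linalg.inv(K[:2,:2]).T; s=d.copy()
    for _ in range(30): s=d/(1+k*(s@s))
    return T[:3,3],T[:3,:3]@np.array([s[0],s[1],1])
def atz(n,uv,z):
    o,d=ray(n,uv); return o+d*(z-o[2])/d[2]
E
python3 - <<'E'
from h import *
for n in("top","side"):
    cv2.imwrite(f"pics/{n}0.png",cams.get_image(n)); print(n,P(n))
s=status.read_state(); print(s)
E
```

```text
pics
top (array([[414.61367697,   0.        , 322.67233939],
       [  0.        , 414.61367697, 203.90061416],
       [  0.        ,   0.        ,   1.        ]]), -0.016473539574892327, array([[ 2.21272562e-02, -9.99126707e-01,  3.54430359e-02,
         5.49398490e+02],
       [-9.99554495e-01, -2.13986410e-02,  2.08064766e-02,
        -1.42787707e+01],
       [-2.00298736e-02, -3.58876361e-02, -9.99155084e-01,
         1.03032350e+03],
       [ 0.00000000e+00,  0.00000000e+00,  0.00000000e+00,
         1.00000000e+00]]))
side (array([[401.73347236,   0.        , 321.17243528],
       [  0.        , 401.73347236, 199.79284529],
       [  0.        ,   0.        ,   1.        ]]), -0.01932401815344436, array([[-8.50372124e-01, -3.76596037e-01,  3.67481530e-01,
         2.71425511e+02],
       [-5.26045993e-01,  5.92602388e-01, -6.09998380e-01,
         5.23202672e+02],
       [ 1.19525399e-02, -7.12037804e-01, -7.02039388e-01,
         6.50238594e+02],
       [ 0.00000000e+00,  0.00000000e+00,  0.00000000e+00,
         1.00000000e+00]]))
{'clock': 0.1, 'qpos': array([ 1.22617803,  0.62927186,  0.03843584,  1.51826718, -0.0270297 ,
        0.99632662, -0.02000498]), 'qd': array([-0.00057883, -0.00216702, -0.00106385, -0.00195977,  0.00102382,
        0.00132291,  0.00072459]), 'tau': array([ 3.18441904e-03, -5.64534259e+01,  1.23126458e+00, -1.93971205e+01,
        1.14427105e-02,  5.43408649e-03, -2.10829302e-05]), 'eef_pos': array([ 178.77808145, -624.33628342,  230.46934358]), 'tool_rot': array([-3.13983685e+00, -1.11461297e-05,  2.78804375e-01]), 'force': array([0.09154862, 0.15638903, 0.11853811]), 'torque': array([ 0.00696502, -0.00610795,  0.01918985]), 'gripper_force': 0.0, 'width': 85.62995034676466}
```

View pics/top0.png

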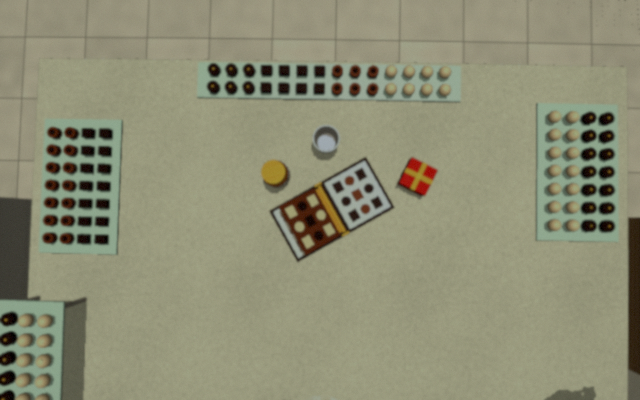

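View pics/side0.png

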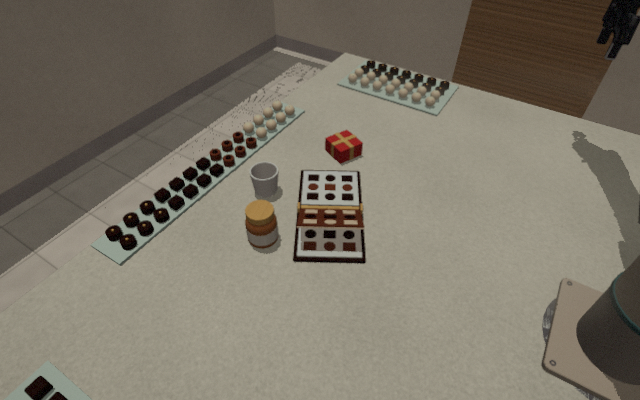

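The top view shows the album with corners at about (365,158), (393,207), (298,260) and (270,210). The jar is at (274,173), the cup at (326,140) and the gift box at (418,176). I'll zoom in for measurements.

```bash
python3 - <<'E'
from h import *
a=cv2.imread("pics/top0.png")[120:270,250:450]; b=cv2.imread("pics/side0.png")[120:270,230:380]
cv2.imwrite("pics/topc.png",cv2.resize(a,None,fx=4,fy=4,interpolation=cv2.INTER_CUBIC))
cv2.imwrite("pics/sidec.png",cv2.resize(b,None,fx=4,fy=4,interpolation=cv2.INTER_CUBIC))
E
```

```text
(no output)
```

View pics/topc.png

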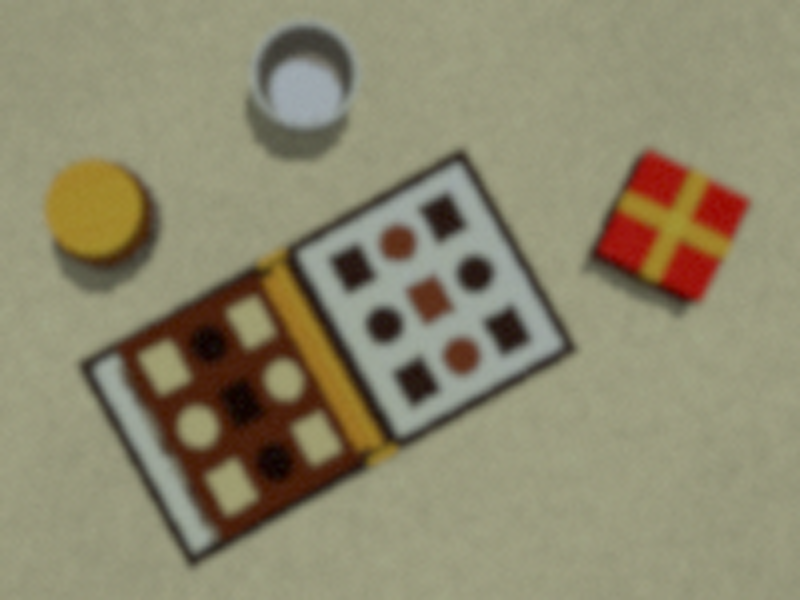

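View pics/sidec.png

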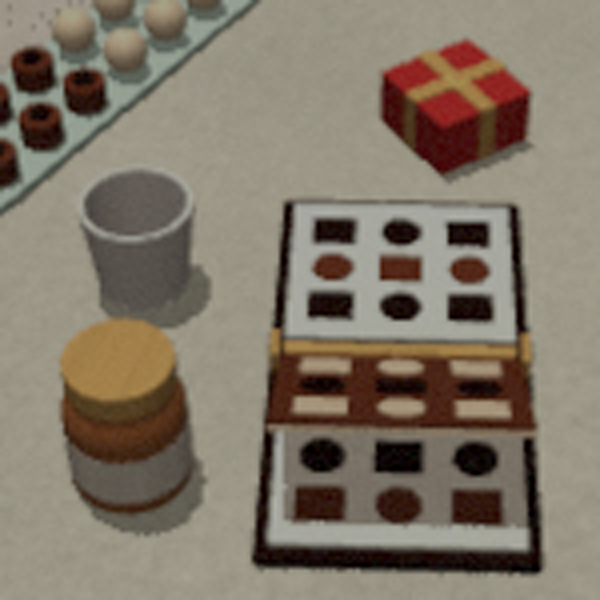

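Top crop shows the album corners at (463,153), (575,348), (192,563) and (85,365). The side crop shows the leaf raised, with its free edge running from (268,428) to (535,431).

```bash
cat >> h.py <<'E'
def frame(cx,cy,t): 
    c,s=np.cos(t),np.sin(t); return np.array([cx,cy,0]),np.array([[c,-s,0],[s,c,0],[0,0,1]])
E
python3 - <<'E'
from h import *
from scipy.optimize import least_squares
t=lambda u,v:(u/4+250-.4,v/4+120-.4)
s=lambda u,v:(u/4+230-.4,v/4+120-.4)
C=[atz("top",t(*p),11) for p in((463,153),(575,348),(192,563),(85,365))]
C=np.array(C);print(C.round(1)); print([np.linalg.norm(C[i]-C[(i+1)%4]).round(1) for i in range(4)])
L=np.array([[72.5,-137.5,11],[-72.5,-137.5,11],[-72.5,137.5,11],[72.5,137.5,11]])
def W(p,X): o,R=frame(*p[:3]); return o+np.atleast_2d(X)@R.T
def leaf(a,x): # free edge, brown side corner
    y=120*np.cos(a)-3*np.sin(a); z=15+120*np.sin(a)+3*np.cos(a); return [x,y,z]
tp=[t(463,153),t(575,348),t(192,563),t(85,365)]
sp=[s(285,201),s(516,204),s(540,570),s(255,565)]
def res(p):
    r=[proj("top",W(p,L))-tp, proj("side",W(p,L))-np.array(sp)+0,]
    E=W(p,[leaf(p[3],65),leaf(p[3],-65)])
    r+=[proj("side",E)-[s(268,428),s(535,430)]]
    return np.concatenate([np.ravel(q) for q in r])
# side lower corners seen at bottom edge are loosely weighted
f=least_squares(res,[560,-10,.4,.8],loss="soft_l1",x_scale=[10,10,.1,.1]);print(f.x,np.rad2deg(f.x[2:]),f.fun.round(1))
E=W(f.x,[leaf(f.x[3],65),leaf(f.x[3],-65)])
print(E.round(1),[( (q-[250,120])*4).round() for q in proj("top",E)])
print("jar top",atz("top",t(95,209),85),"cup",atz("top",t(303,76),60),"box",atz("top",t(673,226),40))
E
```

```text
[[ 701.4  -95.8   11. ]
 [ 582.6 -166.6   11. ]
 [ 445.7   65.4   11. ]
 [ 565.7  134.4   11. ]]
[np.float64(138.3), np.float64(269.3), np.float64(138.4), np.float64(267.2)]
[ 5.73339038e+02 -1.38144414e+01  5.36352271e-01  4.88121481e-01] [30.73072146 27.96730078] [-0.3 -1.8  1.   0.6 -0.8  2.  -2.9  0.1 -0.8 -0.5  0.5 -0.1  1.4 -0.6
 -1.1 -1.  -0.5 -0.4  0.7  0.5]
[[575.8 109.3  73.9]
 [464.   42.9  73.9]] [array([111., 345.]), array([221., 541.])]
jar top [654.07907527 120.2043545   85.        ] cup [737.88169653   3.0257038   60.        ] box [ 655.79784311 -219.42420727   40.        ]
```

Request:
{"method": "move_arm", "body": {"plan": [[[50, 40, 0], [0, 0, 6.5], 0], [[50, 40, 0], [0, 0, 6.5], 0], [[50, 40, 0], [0, 0, 6.5], 0], [[50, 40, 0], [0, 0, 6.5], 0], [[50, 40, 0], [0, 0, 6.5], 0], [[50, 40, 0], [0, 0, 6.5], 0], [[0, 40, 0], [0, 0, 6.5], 0], [[0, 40, 0], [0, 0, 6.5], 0], [[0, 40, 0], [0, 0, 6.5], 0], [[0, 40, 0], [0, 0, 6.5], 0]]}}

```text
clock: 1.35
eef_pos: [471.4, -229.3, 231.0]
tool_rot: [-3.141, -0.0, 1.417]
force: [1.0, 0.0, -0.4]
width: 0.2
gripper_force: 0.0
```

Request:
{"method": "move_arm", "body": {"plan": [[[2, 50, 0], [0, 0, 6.5], 0], [[2, 50, 0], [0, 0, 6.5], 0], [[2, 50, 0], [0, 0, 6.5], 0], [[2, 50, 0], [0, 0, 6.5], 0], [[2, 50, 0], [0, 0, 6.5], 0], [[2, 50, 0], [0, 0, 6.5], 0], [[0, 40, 0], [0, 0, 0], 0], [[0, 0, 0], [0, 0, 0], 0], [[0, 0, 0], [0, 0, 0], 0]]}}

```text
clock: 2.48
eef_pos: [483.5, 108.5, 231.0]
tool_rot: [-3.14, 0.0, 2.094]
force: [-0.7, -0.6, 0.9]
width: -0.1
gripper_force: 0.0
```

Request:
{"method": "move_arm", "body": {"plan": [[[2, 4, -40], [0, 0, 0.7], 0], [[2, 4, -40], [0, 0, 0], 0], [[2, 4, -40], [0, 0, 0], 0], [[2, 0, -30], [0, 0, 0], 0], [[0, 0, -25], [0, 0, 0], 0], [[0, 0, -10], [0, 0, 0], 0], [[0, 0, 0], [0, 0, 0], 0]]}}

```text
clock: 3.35
eef_pos: [491.6, 120.4, 46.1]
tool_rot: [-3.14, 0.0, 2.105]
force: [0.0, -0.8, -0.3]
width: 0.3
gripper_force: 0.0
```

```bash
cat >> h.py <<'E'
def alb(p):
    o,R=frame(573.3,-13.8,.5364); return (np.array(p)-o)@R
def snap(n,f,box,k=4):
    a=cams.get_image(n)[box[1]:box[3],box[0]:box[2]]
    cv2.imwrite(f"pics/{f}.png",cv2.resize(a,None,fx=k,fy=k,interpolation=cv2.INTER_CUBIC))
    s=status.read_state(); print(s["clock"],s["eef_pos"].round(1),alb(s["eef_pos"]).round(1),s["force"].round(1),s["tool_rot"].round(3))
E
python3 -c "
from h import *
snap('side','s1',(230,120,410,270))"
```

```text
3.4 [492.1 120.8  46.7] [ -1.  157.2  46.7] [ 0.6 -0.1 -0.5] [3.141 0.    2.105]
```

View pics/s1.png

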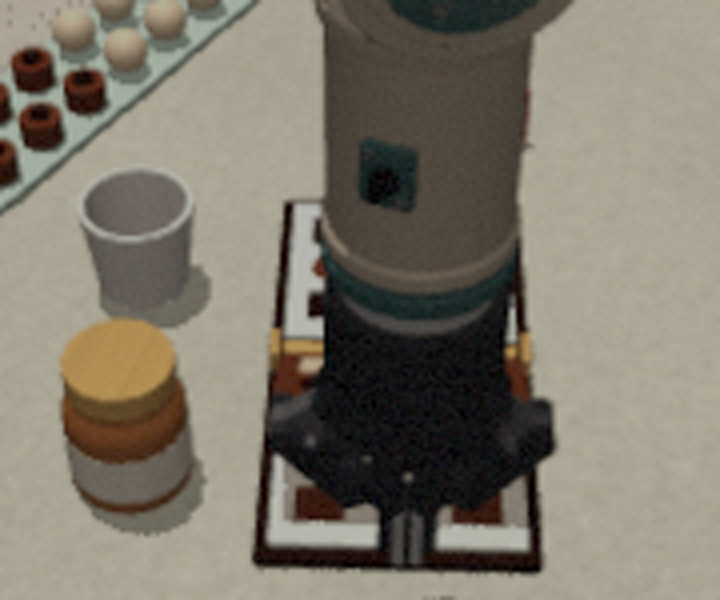

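The tip is just beyond the free edge, clear of the jar (left) and everything else. I'll approach the edge.

Request:
{"method": "move_arm", "body": {"plan": [[[4, -6.5, 0], [0, 0, 0], 0], [[4, -6.5, 0], [0, 0, 0], 0], [[4, -6.5, 0], [0, 0, 0], 0], [[4, -6.5, 0], [0, 0, 0], 0], [[3, -5, 0], [0, 0, 0], 0], [[1.5, -2.5, 1], [0, 0, 0], 0], [[1.5, -2.5, 1], [0, 0, 0], 0], [[1.5, -2.5, 1], [0, 0, 0], 0]]}}

```text
clock: 4.4
eef_pos: [514.2, 84.7, 49.4]
tool_rot: [-3.142, -0.003, 2.108]
force: [-4.2, 5.5, 3.0]
width: -0.1
gripper_force: 4.0
```

Request:
{"method": "move_arm", "body": {"plan": [[[2, -3.3, 5], [0, 0, 0], 0], [[2, -3.3, 5], [0, 0, 0], 0], [[2, -3.3, 5], [0, 0, 0], 0], [[2, -3.3, 5], [0, 0, 0], 0], [[2, -3.3, 5], [0, 0, 0], 0], [[2.6, -4.3, 3.8], [0, 0, 0], 0], [[2.6, -4.3, 3.8], [0, 0, 0], 0], [[2.6, -4.3, 3.8], [0, 0, 0], 0], [[2.6, -4.3, 3.8], [0, 0, 0], 0], [[2.6, -4.3, 3.8], [0, 0, 0], 0]]}}

```text
clock: 5.65
eef_pos: [538.6, 44.8, 93.6]
tool_rot: [3.141, 0.0, 2.106]
force: [-0.5, 2.0, 0.9]
width: 0.1
gripper_force: 1.1
```

```bash
python3 -c "
from h import *
snap('side','s2',(230,120,410,270))"
```

```text
5.7 [539.3  43.7  93.9] [ 0.2 66.8 93.9] [-0.4  1.9  1.8] [3.141e+00 1.000e-03 2.105e+00]
```

View pics/s2.png

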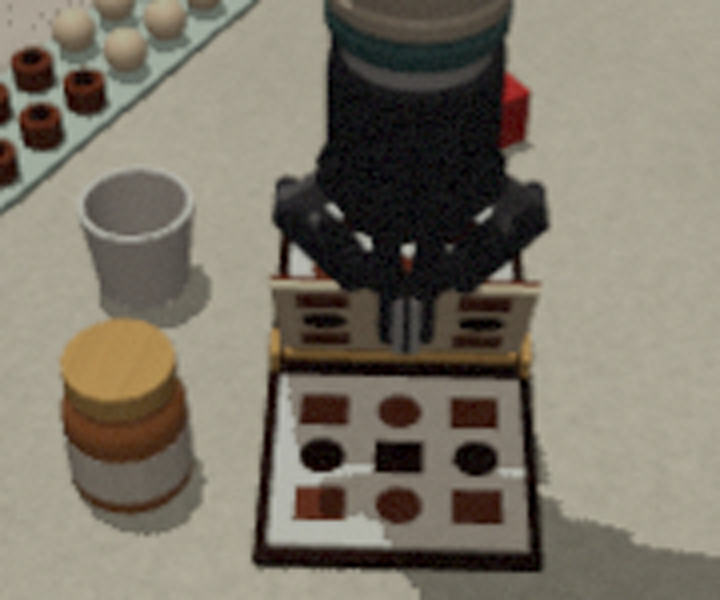

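The leaf is at about 65°, its cream face pushed by the shut fingertips. Continuing.

Request:
{"method": "move_arm", "body": {"plan": [[[2.7, -4.6, 2.5], [0, 0, 0], 0], [[2.7, -4.6, 2.5], [0, 0, 0], 0], [[2.7, -4.6, 2.5], [0, 0, 0], 0], [[2.7, -4.6, 2], [0, 0, 0], 0], [[2.7, -4.6, 1.5], [0, 0, 0], 0], [[2.7, -4.6, 1.5], [0, 0, 0], 0], [[2.7, -4.6, 1], [0, 0, 0], 0], [[2.7, -4.6, 0.5], [0, 0, 0], 0], [[2.7, -4.6, 0], [0, 0, 0], 0], [[2.7, -4.6, 0], [0, 0, 0], 0]]}}

```text
clock: 6.95
eef_pos: [565.2, -1.6, 107.3]
tool_rot: [-3.141, -0.0, 2.106]
force: [-0.1, 0.5, 1.8]
width: -0.7
gripper_force: 0.6
```

Request:
{"method": "move_arm", "body": {"plan": [[[2.5, -4.2, -0.5], [0, 0, 0], 0], [[2.5, -4.2, -0.5], [0, 0, 0], 0], [[2.5, -4.2, -0.5], [0, 0, 0], 0], [[2.5, -4.2, -0.5], [0, 0, 0], 0], [[2.5, -4.2, -0.5], [0, 0, 0], 0], [[2.3, -3.9, -1.7], [0, 0, 0], 0], [[2.3, -3.9, -1.7], [0, 0, 0], 0], [[2.3, -3.9, -1.7], [0, 0, 0], 0], [[2.3, -3.9, -1.7], [0, 0, 0], 0], [[2.3, -3.9, -1.7], [0, 0, 0], 0]]}}

```text
clock: 8.2
eef_pos: [589.4, -41.7, 96.1]
tool_rot: [3.141, -0.0, 2.106]
force: [-1.1, 1.0, -0.8]
width: 0.0
gripper_force: 0.6
```

```bash
python3 -c "
from h import *
snap('side','s3',(230,120,410,270))"
```

```text
8.25 [589.6 -42.5  95.9] [ -0.7 -33.   95.9] [ 0.5  1.3 -0.2] [-3.142  0.     2.105]
```

View pics/s3.png

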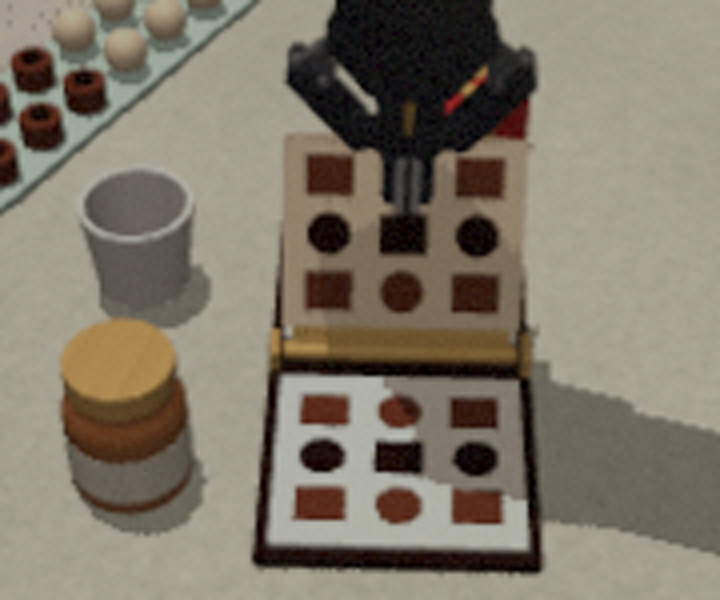

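The leaf is past the spine at about 120°, with the fingertips on the cream face and the bystanders unmoved. I'll follow the arc down.

Request:
{"method": "move_arm", "body": {"plan": [[[2, -3.4, -2.8], [0, 0, 0], 0], [[2, -3.4, -2.8], [0, 0, 0], 0], [[2, -3.4, -2.8], [0, 0, 0], 0], [[2, -3.4, -2.8], [0, 0, 0], 0], [[2, -3.4, -2.8], [0, 0, 0], 0], [[1.5, -2.6, -3.7], [0, 0, 0], 0], [[1.5, -2.6, -3.7], [0, 0, 0], 0], [[1.5, -2.6, -3.7], [0, 0, 0], 0], [[1.5, -2.6, -3.7], [0, 0, 0], 0], [[1.5, -2.6, -3.7], [0, 0, 0], 0]]}}

```text
clock: 9.5
eef_pos: [606.7, -71.7, 63.5]
tool_rot: [-3.142, -0.0, 2.106]
force: [-0.5, 1.1, 1.6]
width: -0.3
gripper_force: 0.6
```

Request:
{"method": "move_arm", "body": {"plan": [[[1, -1.7, -4.4], [0, 0, 0], 0], [[1, -1.7, -4.4], [0, 0, 0], 0], [[1, -1.7, -4.4], [0, 0, 0], 0], [[1, -1.7, -4.4], [0, 0, 0], 0], [[1, -1.7, -4.4], [0, 0, 0], 0], [[0.4, -0.7, -4.5], [0, 0, 0], 0], [[0.4, -0.7, -4.5], [0, 0, 0], 0], [[0.4, -0.7, -4], [0, 0, 0], 0], [[0.4, -0.7, -3], [0, 0, 0], 0], [[0, 0, 0], [0, 0, 0], 0]]}}

```text
clock: 10.75
eef_pos: [612.9, -82.8, 25.4]
tool_rot: [-3.141, -0.001, 2.106]
force: [0.1, -0.5, -1.3]
width: -0.2
gripper_force: 0.0
```

Now press gently down.

Request:
{"method": "move_arm", "body": {"plan": [[[0, 0, -2], [0, 0, 0], 0], [[0, 0, -2], [0, 0, 0], 0], [[0, 0, -1.5], [0, 0, 0], 0], [[0, 0, -1], [0, 0, 0], 0], [[0, 0, -1], [0, 0, 0], 0], [[0, 0, 0], [0, 0, 0], 0]]}}

```text
clock: 11.5
eef_pos: [613.3, -82.8, 18.2]
tool_rot: [3.142, -0.0, 2.106]
force: [-0.9, -1.4, 0.1]
width: 0.3
gripper_force: 0.0
```

Request:
{"method": "move_arm", "body": {"plan": [[[0, 0, -0.7], [0, 0, 0], 0], [[0, 0, -0.7], [0, 0, 0], 0], [[0, 0, 0], [0, 0, 0], 0]]}}

```text
clock: 11.88
eef_pos: [613.3, -82.7, 18.0]
tool_rot: [-3.142, 0.0, 2.106]
force: [-3.6, -0.6, 9.0]
width: 0.0
gripper_force: 4.4
```

Request:
{"method": "move_arm", "body": {"plan": [[[0, 0, -0.8], [0, 0, 0], 0], [[0, 0, -0.6], [0, 0, 0], 0], [[0, 0, 0], [0, 0, 0], 0], [[0, 0, 0], [0, 0, 0], 0]]}}

```text
clock: 12.38
eef_pos: [613.4, -82.7, 17.8]
tool_rot: [3.142, 0.001, 2.106]
force: [-5.2, 0.1, 17.4]
width: 0.3
gripper_force: 8.9
```

The leaf is hard against the stop (17 N at z = 18, the height of a flat leaf's top). Now I'll retreat straight up and aside.

Request:
{"method": "move_arm", "body": {"plan": [[[0, 0, 2], [0, 0, 0], 0], [[0, 0, 5], [0, 0, 0], 0], [[0, 0, 15], [0, 0, 0], 0], [[0, 0, 30], [0, 0, 0], 0], [[0, 0, 40], [0, 0, 0], 0], [[0, 0, 40], [0, 0, 0], 0], [[0, 0, 40], [0, 0, 0], 0], [[0, 0, 20], [0, 0, 0], 0], [[-30, -40, 0], [0, 0, 0], 0], [[-30, -50, 0], [0, 0, 0], 0]]}}

```text
clock: 13.62
eef_pos: [553.3, -172.4, 208.7]
tool_rot: [3.14, 0.001, 2.11]
force: [0.0, -2.0, 0.4]
width: 0.2
gripper_force: 0.0
```

Request:
{"method": "move_arm", "body": {"plan": [[[-20, -50, 0], [0, 0, 0], 0], [[-20, -50, 0], [0, 0, 0], 0], [[-10, -50, 0], [0, 0, 0], 0], [[0, -50, 0], [0, 0, 0], 0], [[0, -20, 0], [0, 0, 0], 0], [[0, 0, 0], [0, 0, 0], 0], [[0, 0, 0], [0, 0, 0], 0]]}}

```text
clock: 14.5
eef_pos: [504.2, -390.2, 207.8]
tool_rot: [3.14, -0.001, 2.109]
force: [0.3, 1.1, 0.0]
width: -0.2
gripper_force: 0.0
```

```bash
python3 -c "
from h import *
snap('side','s4',(230,120,410,270))
snap('top','t4',(250,120,450,270))"
```

```text
14.55 [ 504.3 -390.2  207.9] [-251.7 -288.2  207.9] [ 0.3  0.4 -0.4] [ 3.14e+00 -1.00e-03  2.11e+00]
14.6 [ 504.2 -390.4  207.9] [-251.9 -288.4  207.9] [ 0.6 -0.3 -0.8] [ 3.141e+00 -1.000e-03  2.110e+00]
```

View pics/s4.png

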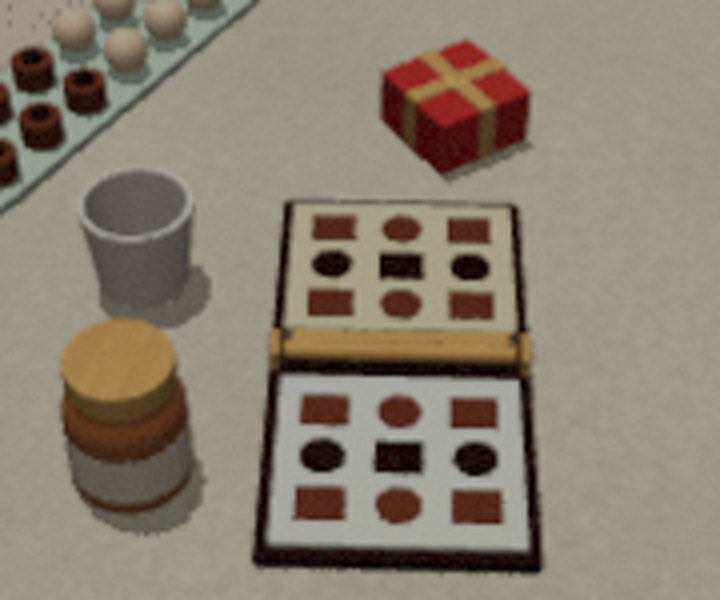

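View pics/t4.png

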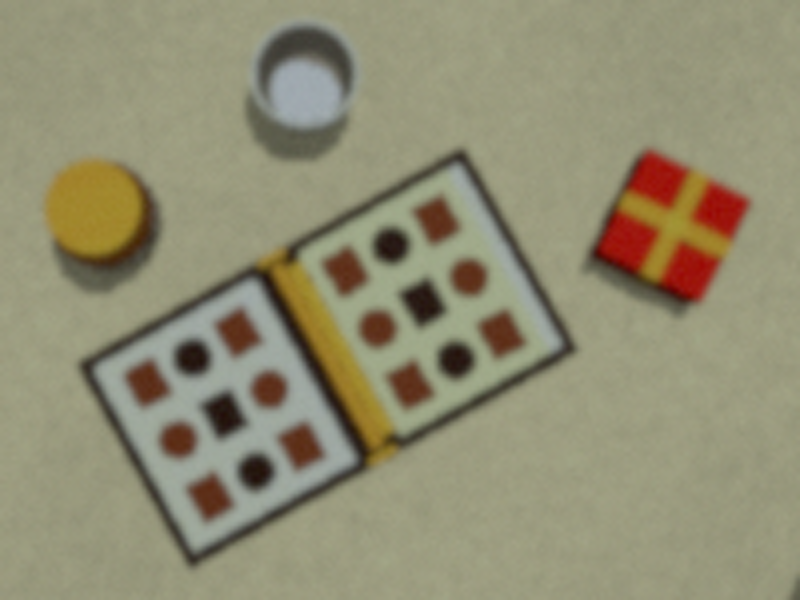

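The leaf lies flat on the right side, cream page up. The jar (95,209), cup (303,76) and box (673,226) are where they were, and the arm is clear.

```bash
python3 -c "
from h import *
print(ctrl.finish_job())"
```

```text
the job is handed in; nothing more can be done
None
```

The job is handed in: the leaf lies flat on the album's right side, cream page up. The jar, cup and gift box have not moved, and the arm is clear of everything at about 15 s of the 48 s allowed.

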